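# Load the grinding jars into the planetary mill

## Task

Load the three loose grinding jars into the three empty wells of the planetary mill, one jar to a well: lower each one in and turn it under light pressure until its notched foot drops over the brass cross, so that it stands upright and fully home on the well's floor, and let go of it. Do not topple a jar or let one fall into the mill, and leave the jar that is already loaded and the pots, bowl and clay cube on the bench where they are.

Things in the scene. Friction and masses are not known exactly. Their poses are not given: they have to be found in the camera images.
- jar_a: grinding jar, one of three to be loaded: brushed steel cylinder with lid, 62 mm across, 113 mm high, 0.45 kg; origin under its middle, z up. Black round knob 39 mm across on top, 83 to 113 mm above the origin: grip it there. Foot cut right across by two crossing grooves along its x and y axes, 13 mm wide, 10 mm deep, lower edges bevelled; red marks on the lid over the four groove ends
- jar_b: grinding jar, one of three to be loaded: brushed steel cylinder with lid, 62 mm across, 113 mm high, 0.45 kg; origin under its middle, z up. Black round knob 39 mm across on top, 83 to 113 mm above the origin: grip it there. Foot cut right across by two crossing grooves along its x and y axes, 13 mm wide, 10 mm deep, lower edges bevelled; red marks on the lid over the four groove ends
- jar_c: grinding jar, one of three to be loaded: brushed steel cylinder with lid, 62 mm across, 113 mm high, 0.45 kg; origin under its middle, z up. Black round knob 39 mm across on top, 83 to 113 mm above the origin: grip it there. Foot cut right across by two crossing grooves along its x and y axes, 13 mm wide, 10 mm deep, lower edges bevelled; red marks on the lid over the four groove ends
- jar_d: grinding jar like jar_a, same size and origin, already home in well_0 with its grooves over the cross; leave it alone
- well_0 (a point): the well that already holds jar_d: point at the centre of the floor of a round steel cup, 69 mm inside, floor 94 mm and rim 108 mm above the bench. Like well_1
- well_1 (a point): empty well: point at the centre of the floor of a round steel cup, 69 mm inside, floor 94 mm and rim 108 mm above the bench. A brass driving cross rises from the floor: 44 mm over its arms, arms 8 mm wide and 8 mm high. A jar with its grooves over the arms sinks past it to the floor; any other stands 8 mm too high. It fits every quarter turn, within some 5 degrees
- well_2 (a point): empty well: point at the centre of the floor of a round steel cup, 69 mm inside, floor 94 mm and rim 108 mm above the bench. Brass cross as in well_1. The angle of each cross is its own, new every time and NOT given by this point's axes: find it by feel, turning the jar while it rests on the cross, or by looking
- well_3 (a point): empty well: point at the centre of the floor of a round steel cup, 69 mm inside, floor 94 mm and rim 108 mm above the bench. Brass cross as in well_1, angle not given (see well_2). The cup and cross turn together on a stiff spindle that yields only to a twist of more than 0.3 N m, so press lightly while turning or it just turns along
- mill: planetary mill without its hood, a white and grey box with a sloping control panel on the side that faces the robot; 290 mm deep, 300 mm wide, deck 72 mm above the bench; fixed. Origin: on the bench under the middle, x away from the panel, z up
- rotor: round aluminium plate 232 mm across on the mill's deck, locked, with the four wells a quarter turn apart on a 71 mm radius and a hub in the middle; origin on its axis at its underside, 73.5 mm above the bench; x points to well_0
- white_pot: white plastic pot, 73 mm across, 96 mm high, leave alone; origin under its middle
- blue_pot: glaze jar with a blue-grey body and white screw cap, 56 mm across, 68 mm high, leave alone; origin under its middle
- bowl: small black bowl, 69 mm across, 38 mm high, leave alone; origin under its middle
- test_cube: open cream slab-built clay cube, 61 x 58 x 62 mm, leave alone; origin under its middle

How it is judged:
By the outcome, as a careful person would: the job done as asked, in the order asked, and still so for the second after the job is handed in, with the robot touching nothing.
It also fails if it takes over 72 s, if anything falls off the work surface, if the arm or the gripper's body presses on something with over 40 N, if the wrist force passes 120 N, or if a joint passes its speed limit or range.

## Robot

A 6-joint arm with a two-finger parallel gripper is mounted at the origin on a cart in front of the work surface, level with it; the furniture and walls round the work are solid. World frame = base frame: x ahead of the robot, y to its left, z up, the work surface at z = 0. Lengths are in m, angles in rad, forces in N, time in s.
With the tool pointing down it reaches from about 0.35 to 0.975 m from the base axis. Payload 4.9 kg.
Tool frame: the origin (TCP) lies midway between the tips of the shut fingers; the grasp point (between the pads) lies manip.tcp_to_grasp behind it (manip.tcp_to_grasp is the distance from the TCP to the grasp point, in m); z points along the fingers, y is the line along which they close (so a half turn about z gives the same grasp; the last joint's range is limited). The gripper opens to 85 mm and grips with 20 to 120 N. Pads are 22 mm wide; open, the fingers measure 114 mm over their backs; the gripper's body (76 mm by 85 mm) begins 54 mm behind the grasp point. The pads swing forward as they close: fully open they stand 13 mm farther back than shut.
Start: joints at [0.999, 0.053, 1.613, -0, 1.476, -0.119], TCP at [0.273, 0.562, 0.231] pointing down, gripper open.
Joint ranges: [-3.01, 3.01], [-1.01, 2.22], [0.06, 2.58], [-1.02, 4.17], [0.09, 2.62], [-3.14, 3.14]. Speed limits (rad/s): [2.57, 2.57, 3.14, 3.14, 3.14, 3.14].

## Interface

Orientations are given as a unit quaternion [w, x, y, z].
In Python, from plant import manip, grab_frame, calibration, job_done gives the robot as it stands.
- The arm moves only by the tool send_rows, never from a script. Its argument "rows" is a list of rows, each an object of numbers: "x", "y", "z": the shift along the tool's x, y, z normalised to -1 to 1, where 1 is 15 cm; "wx", "wy", "wz": the turn, a rotation vector about the tool's x, y, z normalised to -1 to 1, where 1 is pi/4 rad; "hand": the opening, from -1 (shut) to 1 (fully open). In form: [{"x": .., "y": .., "z": .., "wx": .., "wy": .., "wz": .., "hand": ..}, ...]. A call has exactly 10 rows; each row shifts and turns the commanded pose from where the row before left it, along the tool's axes as they then stand; what a row does not reach is not made up. A row lasts 1/12 s, in which the tool goes at most 41.7 mm and 7.16 degrees, less where a joint would pass 70% of its speed; a pose out of reach is approached as far as the arm can. A call with a number of a shift or a turn outside -1 to 1 is refused whole. A call with a gripper value outside its range is refused whole. The fingers move at their own pace and stop on an object; the grip force is fixed at half the most. Time passes only in rows, so rows that do not move let the fingers close, or fill a call up. It gives the time, the measured TCP pose, the force, the opening and the grip force at its end, in the units of the state.
- manip.state(): the state, without advancing time (a new reading comes with each control period).
- grab_frame(name): name is "scene" or "top" or "wrist"; returns the picture (384x512x3 uint8, blue, green, red); there is no depth.
- calibration(name): a dict with "camera_matrix" (3x3 intrinsics, pixels), "R" (3x3) and "t" (3): a world point X has camera coordinates R X + t. Camera axes: x right, y down, z forward; pixel columns grow to the right and rows downward; lengths in m; the calibration is good to about 2 mm. A picture is of the moment at which its call begins: read the wrist's pose just before it. calibration takes no time and is no camera call; for the wrist camera it gives the pose at the moment of the call.
- job_done(): hands the job in; it is judged then, once.
The state is a dict: "time": time; "joint_pos": joint angles; "joint_vel": joint speeds; "joint_efforts": joint torques, N m; "tool_pos": TCP position; "tool_rot": TCP orientation; "contact_force": force on the tool from outside, world axes, zero at the start; "ft_torque": the same for the moment, N m; "gripper_width": opening from 0.0 (shut) to 1.0 (fully open); "grasp_force": force on a finger pad.
Only numpy, scipy, OpenCV 4.12 (cv2) and the standard library are available. Lean on these libraries where they do the work, as an engineer would, in place of code of your own. Each camera call takes 0.05 s, during which the arm holds its last target. There are 200 camera calls.

## Working session

There is one attempt and no reset: what is moved stays moved. The work goes in short steps, Python scripts to look and compute and a tool call to move; the robot and the scene stay as the last step left them, time stands still between calls to the robot, and variables do not carry over. Pictures are saved under pics/ and viewed, at most 10 in all, crops included, and the job is handed in when it is done.

Besides the shell and the picture viewer there is one more tool, called after ">>>" by a JSON object that holds its "op" and its "data". send_rows: Moves the arm, as the interface text tells. Scaled input: -1 to 1 covers 15 cm each way for a shift and pi/4 rad each way for a turn. Its arguments: {"type":"object","properties":{"rows":{"type":"array","items":{"type":"object","properties":{"x":{"type":"number","minimum":-1,"maximum":1},"y":{"type":"number","minimum":-1,"maximum":1},"z":{"type":"number","minimum":-1,"maximum":1},"wx":{"type":"number","minimum":-1,"maximum":1},"wy":{"type":"number","minimum":-1,"maximum":1},"wz":{"type":"number","minimum":-1,"maximum":1},"hand":{"type":"number"}}}}},"required":["rows"]}

```bash
mkdir -p pics; ls; python3 - <<'E'
from plant import manip, grab_frame, calibration
import cv2, numpy as np
s=manip.state();print(s['time'],s['tool_pos'],s['tool_rot'],manip.tcp_to_grasp)
for n in('scene','top','wrist'):
    c=calibration(n);f=grab_frame(n);cv2.imwrite(f'pics/{n}0.png',f)
    R=np.array(c['R']);print(n,np.array(c['camera_matrix']).round(1).tolist(),(-R.T@c['t']).round(3),R.round(3).tolist())
a=cv2.imread('pics/top0.png');b=cv2.imread('pics/scene0.png')
E
```

```text
pics
0.0 [0.27307767 0.5615015  0.23007588] [-3.39307448e-04  2.24462338e-01  9.74482241e-01 -9.51594950e-04] 0.0187
scene [[415.9, 0.0, 250.1], [0.0, 415.9, 192.1], [0.0, 0.0, 1.0]] [ 0.151 -0.697  0.965] [[0.885, -0.466, -0.019], [-0.342, -0.621, -0.706], [0.317, 0.631, -0.708]]
top [[457.5, 0.0, 252.6], [0.0, 457.5, 193.9], [0.0, 0.0, 1.0]] [0.367 0.084 1.657] [[0.029, -1.0, 0.003], [-0.992, -0.03, -0.125], [0.125, 0.001, -0.992]]
wrist [[275.1, 0.0, 258.4], [0.0, 275.1, 195.7], [0.0, 0.0, 1.0]] [0.208 0.594 0.371] [[0.438, 0.899, -0.002], [0.861, -0.419, 0.287], [0.258, -0.127, -0.958]]
```

View pics/top0.png

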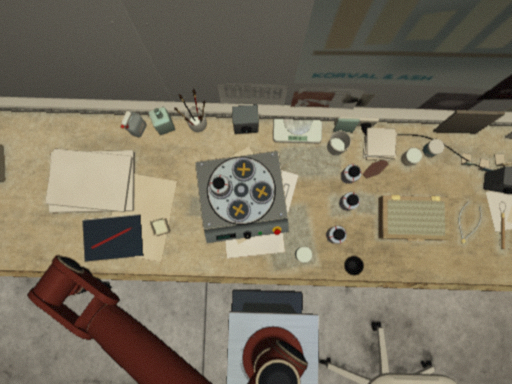

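View pics/scene0.png

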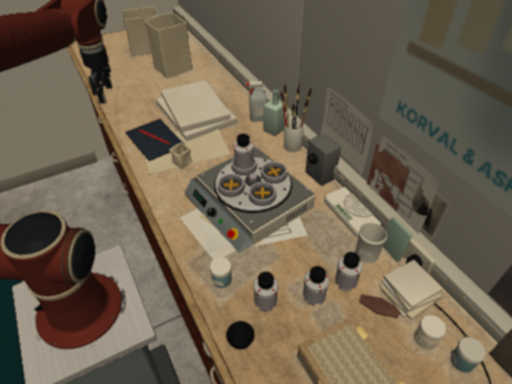

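Top view: three jars at (352,173), (350,201) and (337,234); empty wells with brass crosses at (243,169), (262,191) and (239,210); the loaded jar at (220,184). In the scene view, the jars are at (348,265), (316,280) and (265,287), and the crosses at (275,171), (263,193) and (231,184).

```bash
cat > h.py <<'E'
import numpy as np, cv2
from plant import manip, grab_frame, calibration
def ray(c,p):
    K=np.array(c['camera_matrix']);R=np.array(c['R']);o=-R.T@np.array(c['t'])
    d=R.T@np.linalg.inv(K)@[p[0],p[1],1];return o,d/np.linalg.norm(d)
def plane(c,p,z):
    o,d=ray(c,p);return o+d*(z-o[2])/d[2]
def tri(c1,p1,c2,p2):
    o1,d1=ray(c1,p1);o2,d2=ray(c2,p2)
    A=np.c_[d1,-d2];s=np.linalg.lstsq(A,o2-o1,rcond=None)[0]
    a=o1+s[0]*d1;b=o2+s[1]*d2;return (a+b)/2,np.linalg.norm(a-b)
def blob(mask,p,r=14):
    n,l,st,ce=cv2.connectedComponentsWithStats(mask.astype(np.uint8))
    k=[i for i in range(1,n) if st[i,4]>8 and np.hypot(*(ce[i]-p))<r]
    if not k:return None,0
    k=max(k,key=lambda i:st[i,4]);return ce[k],st[k,4]
E
python3 - <<'E'
from h import *
T=cv2.imread('pics/top0.png');S=cv2.imread('pics/scene0.png');ct,cs=calibration('top'),calibration('scene')
dark=lambda f:f.max(2)<45
def brass(f):
    h=cv2.cvtColor(f,cv2.COLOR_BGR2HSV);return (h[...,0]>15)&(h[...,0]<32)&(h[...,1]>130)&(h[...,2]>90)
P=dict(j1=((352,173),(348,258)),j2=((350,201),(316,273)),j3=((337,234),(265,278)),jd=((220,184),(243,140)))
for k,(a,b) in P.items():
    p,n=blob(dark(T),a);q,m=blob(dark(S),b)
    print(k,p,n,q,m, *(tri(ct,p,cs,q) if n and m else ()), plane(ct,p,.113)[:2] if n else '', plane(cs,q,.103)[:2] if m else '')
W=dict(wA=((243,169),(275,171)),wB=((262,191),(263,193)),wC=((239,210),(231,184)))
for k,(a,b) in W.items():
    p,n=blob(brass(T),a);q,m=blob(brass(S),b)
    print(k,p,n,q,m, *(tri(ct,p,cs,q) if n and m else ()), plane(ct,p,.1)[:2] if n else '', plane(cs,q,.1)[:2] if m else '')
a=cv2.resize(T[140:250,190:370],None,fx=4.4,fy=4.4,interpolation=cv2.INTER_CUBIC);cv2.imwrite('pics/c1.png',a)
E
```

```text
j1 [353.69135802 171.04938272] 81 [351.07526882 259.78494624] 186 [ 0.65167391 -0.2607222   0.09750611] 0.0036366028503703397 [ 0.65046114 -0.25822663] [ 0.64669801 -0.26288703]
j2 [352.15294118 199.51764706] 85 [317.05759162 274.45026178] 191 [ 0.55234351 -0.25583418  0.09678675] 0.003848935993679501 [ 0.5521535  -0.25317613] [ 0.54760019 -0.25838547]
j3 [338.5 234. ] 78 [265.43684211 280.22105263] 190 [ 0.43292839 -0.20986419  0.09677749] 0.0036829122648266294 [ 0.43394956 -0.20747745] [ 0.42914055 -0.2128264 ]
jd [218.25842697 182.6741573 ] 89 [242.91150442 140.02654867] 113 [0.58316932 0.19836888 0.1903659 ] 0.0036807654235005227 [0.59640484 0.20373769] [0.6299034  0.29977135]
wA [243.25396825 169.12698413] 63 [273.78571429 171.        ] 70 [0.64721393 0.12089676 0.09811384] 0.0027713328321103546 [0.64817228 0.12032306] [0.64475392 0.11944906]
wB [261.21875 191.59375] 64 [262.04761905 192.26190476] 84 [0.57051362 0.05674863 0.09852496] 0.0031651718452986514 [0.57180585 0.05619422] [0.56824452 0.05586661]
wC [238.0952381  209.46031746] 63 [230.75308642 184.17283951] 81 [0.50631499 0.13425875 0.09601762] 0.0041876208623654945 [0.50794442 0.13346188] [0.50265553 0.13097331]
```

View pics/c1.png

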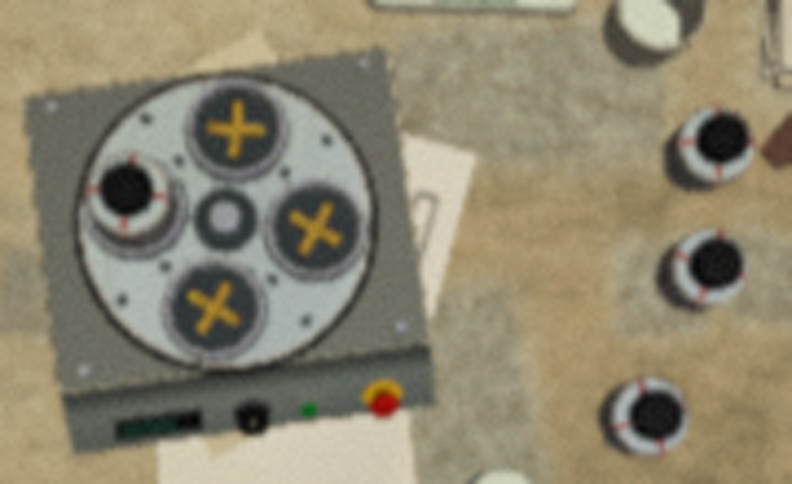

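The positions agree with the given sizes: wells A and C are 141 mm apart, B is 71 mm from the centre, and the knobs are at about 0.097 m. The crop shows the crosses at (237,128), (316,229) and (215,307). Next I go over the mill to view it with the wrist camera.

>>> {"op": "send_rows", "data": {"rows": [{"x": -0.19, "y": -0.1225, "z": -0.0533, "hand": 1}, {"x": -0.19, "y": -0.1225, "z": -0.0533, "hand": 1}, {"x": -0.19, "y": -0.1225, "z": -0.0533, "hand": 1}, {"x": -0.19, "y": -0.1225, "z": -0.0533, "hand": 1}, {"x": -0.19, "y": -0.1225, "z": -0.0533, "hand": 1}, {"x": -0.19, "y": -0.1225, "z": -0.0533, "hand": 1}, {"x": -0.19, "y": -0.1225, "z": -0.0533, "hand": 1}, {"x": -0.19, "y": -0.1225, "z": -0.0533, "hand": 1}, {"x": -0.19, "y": -0.1225, "z": -0.0533, "hand": 1}, {"x": -0.19, "y": -0.1225, "z": -0.0533, "hand": 1}]}}

```text
invalid input at $.rows[0]: expected keys x, y, z, wx, wy, wz, hand
```

>>> {"op": "send_rows", "data": {"rows": [{"x": -0.19, "y": -0.1225, "z": -0.0533, "hand": 1}, {"x": -0.19, "y": -0.1225, "z": -0.0533, "hand": 1}, {"x": -0.19, "y": -0.1225, "z": -0.0533, "hand": 1}, {"x": -0.19, "y": -0.1225, "z": -0.0533, "hand": 1}, {"x": -0.19, "y": -0.1225, "z": -0.0533, "hand": 1}, {"wz": -0.1156, "hand": 1}, {"wz": -0.1156, "hand": 1}, {"wz": -0.1156, "hand": 1}, {"wz": -0.1156, "hand": 1}, {"wz": -0.1156, "hand": 1}]}}

```text
invalid input at $.rows[0]: expected keys x, y, z, wx, wy, wz, hand
```

```bash
python3 - <<'E'
from h import *
s=manip.state();print(s['time'],s['tool_pos'],s['tool_rot'],s['joint_pos'],s['contact_force'])
import pickle
c=calibration('wrist');f=grab_frame('wrist');cv2.imwrite('pics/w1.png',f);pickle.dump(c,open('w1.pkl','wb'))
K=np.array(c['camera_matrix']);R=np.array(c['R'])
for p in [(.647,.121,.1),(.5705,.0567,.1),(.506,.134,.1)]:
    q=K@(R@p+c['t']);print(q[:2]/q[2])
E
```

```text
0.15 [0.27318177 0.56159362 0.23034682] [-2.75647275e-04  2.24478075e-01  9.74478809e-01 -7.54403792e-04] [ 9.98957640e-01  5.32099780e-02  1.61397135e+00  7.87875267e-06
  1.47601768e+00 -1.19024471e-01] [-0.6143801   0.40867474  0.00139292]
[110.5970028  512.25154555]
[ 47.01976656 495.50447168]
[ 61.5952615  454.38138798]
```

View pics/w1.png

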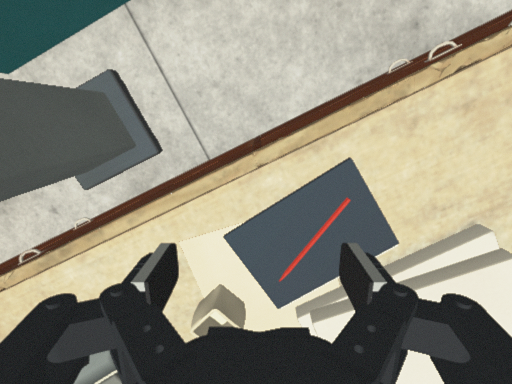

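The move was refused because each row needs all seven keys. The picture shows the start pose, with the gripper covering the image below row 240, so I aim farther out.

>>> {"op": "send_rows", "data": {"rows": [{"x": -0.2243, "y": -0.1053, "z": -0.0533, "wx": 0, "wy": 0, "wz": 0, "hand": 1}, {"x": -0.2243, "y": -0.1053, "z": -0.0533, "wx": 0, "wy": 0, "wz": 0, "hand": 1}, {"x": -0.2243, "y": -0.1053, "z": -0.0533, "wx": 0, "wy": 0, "wz": 0, "hand": 1}, {"x": -0.2243, "y": -0.1053, "z": -0.0533, "wx": 0, "wy": 0, "wz": 0, "hand": 1}, {"x": -0.2243, "y": -0.1053, "z": -0.0533, "wx": 0, "wy": 0, "wz": 0, "hand": 1}, {"x": -0.2243, "y": -0.1053, "z": -0.0533, "wx": 0, "wy": 0, "wz": 0, "hand": 1}, {"x": -0.2243, "y": -0.1053, "z": -0.0533, "wx": 0, "wy": 0, "wz": 0, "hand": 1}, {"x": -0.2243, "y": -0.1053, "z": -0.0533, "wx": 0, "wy": 0, "wz": 0, "hand": 1}, {"x": -0.2243, "y": -0.1053, "z": -0.0533, "wx": 0, "wy": 0, "wz": 0, "hand": 1}, {"x": -0.2243, "y": -0.1053, "z": -0.0533, "wx": 0, "wy": 0, "wz": 0, "hand": 1}]}}

```text
time: 1.03
tool_pos: [0.5076, 0.2711, 0.3115]
tool_rot: [-0.0, 0.225, 0.974, 0.0]
contact_force: [0.6, 1.1, 0.6]
gripper_width: 1.004
grasp_force: 0.0
```

>>> {"op": "send_rows", "data": {"rows": [{"x": -0.2243, "y": -0.1053, "z": -0.0533, "wx": 0, "wy": 0, "wz": 0, "hand": 1}, {"x": -0.2243, "y": -0.1053, "z": -0.0533, "wx": 0, "wy": 0, "wz": 0, "hand": 1}, {"x": -0.2243, "y": -0.1053, "z": -0.0533, "wx": 0, "wy": 0, "wz": 0, "hand": 1}, {"x": -0.2243, "y": -0.1053, "z": -0.0533, "wx": 0, "wy": 0, "wz": 0, "hand": 1}, {"x": -0.2243, "y": -0.1053, "z": -0.0533, "wx": 0, "wy": 0, "wz": 0, "hand": 1}, {"x": 0, "y": 0, "z": 0, "wx": 0, "wy": 0, "wz": -0.1156, "hand": 1}, {"x": 0, "y": 0, "z": 0, "wx": 0, "wy": 0, "wz": -0.1156, "hand": 1}, {"x": 0, "y": 0, "z": 0, "wx": 0, "wy": 0, "wz": -0.1156, "hand": 1}, {"x": 0, "y": 0, "z": 0, "wx": 0, "wy": 0, "wz": -0.1156, "hand": 1}, {"x": 0, "y": 0, "z": 0, "wx": 0, "wy": 0, "wz": -0.1156, "hand": 1}]}}

```text
time: 1.87
tool_pos: [0.6236, 0.1279, 0.3508]
tool_rot: [-0.0, -0.003, 1.0, -0.0]
contact_force: [-0.1, 0.1, -0.0]
gripper_width: 1.0
grasp_force: 0.0
```

```bash
python3 - <<'E'
from h import *
import pickle
s=manip.state();print(s['time'],s['tool_pos'],s['tool_rot'],s['joint_pos'].round(3),s['contact_force'])
c=calibration('wrist');f=grab_frame('wrist');cv2.imwrite('pics/w2.png',f);pickle.dump(c,open('w2.pkl','wb'))
K=np.array(c['camera_matrix']);R=np.array(c['R'])
for p in [(.647,.121,.1),(.5705,.0567,.1),(.506,.134,.1)]:
    q=K@(R@p+c['t']);print(q[:2]/q[2])
E
```

```text
1.8667 [0.62357501 0.12794543 0.35077527] [-3.57868519e-04 -2.65868341e-03  9.99996401e-01 -2.26728431e-05] [ 0.086  0.038  1.432  0.     1.672 -1.491] [-0.14464242  0.14262867 -0.02298698]
[253.21469686 181.94573621]
[206.77712773 128.02597802]
[263.03865184  78.01427069]
```

View pics/w2.png

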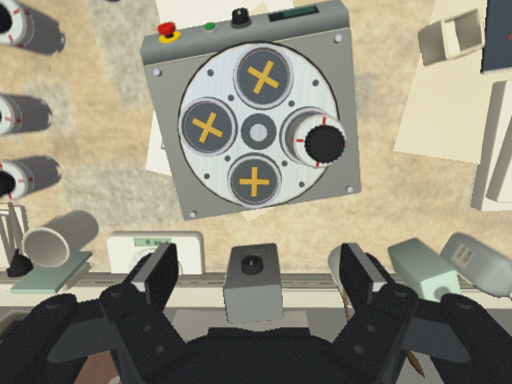

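The wrist view shows the crosses at (263,77), (207,128) and (254,181), matching the predicted pixels to about 1 px. I'll work out the cross angles and move over the jars.

>>> {"op": "send_rows", "data": {"rows": [{"x": 0.02, "y": -0.2467, "z": 0, "wx": 0, "wy": 0, "wz": 0, "hand": 1}, {"x": 0.02, "y": -0.2467, "z": 0, "wx": 0, "wy": 0, "wz": 0, "hand": 1}, {"x": 0.02, "y": -0.2467, "z": 0, "wx": 0, "wy": 0, "wz": 0, "hand": 1}, {"x": 0.02, "y": -0.2467, "z": 0, "wx": 0, "wy": 0, "wz": 0, "hand": 1}, {"x": 0.02, "y": -0.2467, "z": 0, "wx": 0, "wy": 0, "wz": 0, "hand": 1}, {"x": 0.02, "y": -0.2467, "z": 0, "wx": 0, "wy": 0, "wz": 0, "hand": 1}, {"x": 0.02, "y": -0.2467, "z": 0, "wx": 0, "wy": 0, "wz": 0, "hand": 1}, {"x": 0.02, "y": -0.2467, "z": 0, "wx": 0, "wy": 0, "wz": 0, "hand": 1}, {"x": 0.02, "y": -0.2467, "z": 0, "wx": 0, "wy": 0, "wz": 0, "hand": 1}, {"x": 0.02, "y": -0.2467, "z": 0, "wx": 0, "wy": 0, "wz": 0, "hand": 1}]}}

```text
time: 2.75
tool_pos: [0.5935, -0.2436, 0.3511]
tool_rot: [-0.0, 0.0, 1.0, 0.0]
contact_force: [0.5, 1.0, -1.0]
gripper_width: 1.002
grasp_force: 0.0
```

```bash
cat >> h.py <<'E'
def brass(f):
    h=cv2.cvtColor(f,cv2.COLOR_BGR2HSV);return (h[...,0]>13)&(h[...,0]<32)&(h[...,1]>130)&(h[...,2]>90)
def red(f):
    b,g,r=[f[...,i].astype(int) for i in range(3)];return (r-np.maximum(g,b)>45)
def pts(c,m,z):
    return np.array([plane(c,p,z)[:2] for p in np.argwhere(m)[:,::-1]])
def ang4(P,ce,k=4):
    v=(P-ce)@[1,1j];return np.degrees(np.angle(np.sum(np.abs(v)**k*np.exp(4j*np.angle(v)))))/4
E
python3 - <<'E'
from h import *
import pickle
f=cv2.imread('pics/w2.png');c=pickle.load(open('w2.pkl','rb'))
n,l,st,ce=cv2.connectedComponentsWithStats(brass(f).astype(np.uint8))
for p in [(254,181),(207,128),(263,77)]:
    i=min(range(1,n),key=lambda i:np.hypot(*(ce[i]-p)))
    P=pts(c,l==i,.102);m=(P.max(0)+P.min(0))/2
    print(ce[i],st[i,4],P.mean(0),np.ptp(P,axis=0),ang4(P,P.mean(0)))
s=manip.state();print(s['time'],s['tool_pos'],s['tool_rot'])
c=calibration('wrist');f=grab_frame('wrist');cv2.imwrite('pics/w3.png',f);pickle.dump(c,open('w3.pkl','wb'))
K=np.array(c['camera_matrix']);R=np.array(c['R'])
for p in [(.652,-.26,.113),(.552,-.255,.113),(.433,-.21,.113)]:
    q=K@(R@p+c['t']);q=q[:2]/q[2]
    b,n=blob(f.max(2)<45,q,25)
    print(q,b,n,*( (plane(c,b,.110),) if n else ()))
    for k in range(1):
        pass
E
```

```text
[253.88928571 181.01785714] 280 [0.64517398 0.12202065] [0.0419396  0.04088982] -1.452827097500892
[207.25519288 127.14243323] 337 [0.56927754 0.05777932] [0.0402048  0.03936654] -26.889907478552008
[262.88888889  77.07142857] 378 [0.50515317 0.13376295] [0.03886619 0.03949492] -27.724719348019722
2.75 [ 0.59349492 -0.24360978  0.35106618] [-4.06452589e-05  3.97153568e-04  9.99999919e-01  5.13818577e-05]
[246.80966033 207.35529751] [245.89736842 202.68421053] 380 [ 0.64581853 -0.26137222  0.11      ]
[249.53162942 137.47895262] [254.14814815 144.77777778] 27 [ 0.5621043 -0.2488515  0.11     ]
[285.15055193  38.80305982] [281.1984127   52.05555556] 126 [ 0.44712042 -0.21429598  0.11      ]
```

View pics/w3.png

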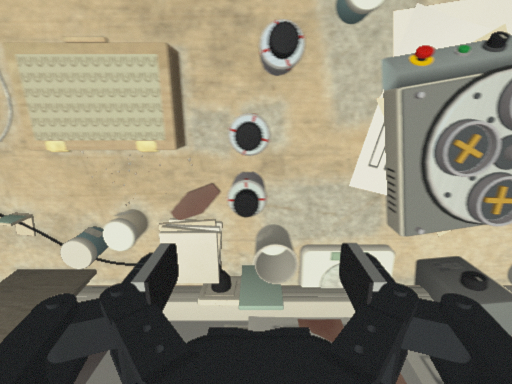

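The wrist view shows jar knobs at (246,200), (249,135) and (284,42), with red marks around each lid.

```bash
python3 - <<'E'
from h import *
import pickle
f=cv2.imread('pics/w3.png');c=pickle.load(open('w3.pkl','rb'))
m=red(f)
for q,g in [((246,200),(.650,-.2607)),((249,135),(.551,-.2558)),((284,42),(.4325,-.2099))]:
    n,l,st,ce=cv2.connectedComponentsWithStats(m.astype(np.uint8),connectivity=8)
    k=[i for i in range(1,n) if np.hypot(*(ce[i]-q))<34 and st[i,4]>1]
    P=np.array([plane(c,ce[i],.084)[:2] for i in k])
    d=P-g
    print(q,[(ce[i].round(1).tolist(),int(st[i,4])) for i in k]);print(P.round(4).tolist(),np.hypot(*d.T).round(4),np.degrees(np.arctan2(d[:,1],d[:,0])).round(1))
    b,nn=blob(f.max(2)<60,q,12);print(' knob',b,nn,tri(calibration('top'),{246:(353.7,171.05),249:(352.15,199.5),284:(338.5,234)}[q[0]],c,b))
E
```

```text
(246, 200) [([245.7, 184.3], 3), ([230.7, 199.7], 9), ([261.4, 199.0], 11)]
[[0.6248, -0.2626], [0.6494, -0.2862], [0.6484, -0.2385]] [0.0253 0.0256 0.0223] [-175.8  -91.4   94.2]
 knob [245.7995992  202.75350701] 499 (array([ 0.65439702, -0.26330789,  0.08692248]), np.float64(0.002156120563636453))
(249, 135) [([253.5, 118.0], 2), ([232.9, 129.9], 15), ([264.0, 139.5], 16)]
[[0.5271, -0.25], [0.5436, -0.2799], [0.5573, -0.2348]] [0.0246 0.0252 0.0219] [ 166.3 -107.1   73.2]
 knob [248.20992366 135.83969466] 524 (array([ 0.55259606, -0.25698968,  0.09700717]), np.float64(0.0031343998552852185))
(284, 42) [([276.8, 22.3], 6), ([301.0, 36.5], 10), ([265.5, 50.0], 14), ([287.6, 62.4], 8)]
[[0.4072, -0.2188], [0.4236, -0.1866], [0.4396, -0.2334], [0.4547, -0.2034]] [0.0269 0.0249 0.0245 0.0232] [-160.6  110.9  -73.1   16.4]
 knob [283.25096031  39.84763124] 781 (array([ 0.43321309, -0.21041452,  0.10370324]), np.float64(0.0032653218145286184))
```

Jars in world: (.650,-.2615) at +1.2°, (.551,-.257) at -16.9°, (.432,-.210) at +18.4°, with knob heights of about .09 to .10 m, as expected. Wells: A (.646,.1215) at -1.5°, B (.570,.057) at -26.9°, C (.506,.134) at -27.7°. I'll start with jar 1 into A.

>>> {"op": "send_rows", "data": {"rows": [{"x": -0.0942, "y": -0.0298, "z": 0.2, "wx": 0, "wy": 0, "wz": 0, "hand": 1}, {"x": -0.0942, "y": -0.0298, "z": 0.2, "wx": 0, "wy": 0, "wz": 0, "hand": 1}, {"x": -0.0942, "y": -0.0298, "z": 0.2, "wx": 0, "wy": 0, "wz": 0, "hand": 1}, {"x": -0.0942, "y": -0.0298, "z": 0.2, "wx": 0, "wy": 0, "wz": 0, "hand": 1}, {"x": 0, "y": 0, "z": 0.19, "wx": 0, "wy": 0, "wz": 0, "hand": 1}, {"x": 0, "y": 0, "z": 0.19, "wx": 0, "wy": 0, "wz": 0, "hand": 1}, {"x": 0, "y": 0, "z": 0.19, "wx": 0, "wy": 0, "wz": 0, "hand": 1}, {"x": 0, "y": 0, "z": 0.19, "wx": 0, "wy": 0, "wz": 0, "hand": 1}, {"x": 0, "y": 0, "z": 0.14, "wx": 0, "wy": 0, "wz": 0, "hand": 1}, {"x": 0, "y": 0, "z": 0.08, "wx": 0, "wy": 0, "wz": 0, "hand": 1}]}}

```text
time: 3.63
tool_pos: [0.6486, -0.2584, 0.0799]
tool_rot: [-0.003, 0.0, 1.0, 0.001]
contact_force: [-1.3, 0.1, -0.1]
gripper_width: 1.002
grasp_force: 0.0
```

>>> {"op": "send_rows", "data": {"rows": [{"x": 0, "y": 0, "z": 0, "wx": 0, "wy": 0, "wz": 0, "hand": -1}, {"x": 0, "y": 0, "z": 0, "wx": 0, "wy": 0, "wz": 0, "hand": -1}, {"x": 0, "y": 0, "z": 0, "wx": 0, "wy": 0, "wz": 0, "hand": -1}, {"x": 0, "y": 0, "z": 0, "wx": 0, "wy": 0, "wz": 0, "hand": -1}, {"x": 0, "y": 0, "z": 0, "wx": 0, "wy": 0, "wz": 0, "hand": -1}, {"x": 0, "y": 0, "z": 0, "wx": 0, "wy": 0, "wz": 0, "hand": -1}, {"x": 0, "y": 0, "z": 0, "wx": 0, "wy": 0, "wz": 0, "hand": -1}, {"x": 0, "y": 0, "z": 0, "wx": 0, "wy": 0, "wz": 0, "hand": -1}, {"x": 0, "y": 0, "z": 0, "wx": 0, "wy": 0, "wz": 0, "hand": -1}, {"x": 0, "y": 0, "z": 0, "wx": 0, "wy": 0, "wz": 0, "hand": -1}]}}

```text
time: 4.47
tool_pos: [0.6524, -0.2604, 0.0874]
tool_rot: [0.002, -0.001, 1.0, -0.001]
contact_force: [1.4, 0.3, 7.7]
gripper_width: 0.434
grasp_force: 61.4
```

>>> {"op": "send_rows", "data": {"rows": [{"x": 0, "y": 0, "z": -0.1, "wx": 0, "wy": 0, "wz": 0, "hand": -1}, {"x": 0, "y": 0, "z": -0.2, "wx": 0, "wy": 0, "wz": 0, "hand": -1}, {"x": 0, "y": 0, "z": -0.25, "wx": 0, "wy": 0, "wz": 0, "hand": -1}, {"x": 0, "y": 0, "z": -0.25, "wx": 0, "wy": 0, "wz": 0, "hand": -1}, {"x": 0, "y": 0, "z": -0.2, "wx": 0, "wy": 0, "wz": 0, "hand": -1}, {"x": 0, "y": 0, "z": -0.15, "wx": 0, "wy": 0, "wz": 0, "hand": -1}, {"x": 0, "y": 0, "z": -0.05, "wx": 0, "wy": 0, "wz": 0, "hand": -1}, {"x": 0, "y": 0.1, "z": 0, "wx": 0, "wy": 0, "wz": 0, "hand": -1}, {"x": 0, "y": 0.15, "z": 0, "wx": 0, "wy": 0, "wz": 0, "hand": -1}, {"x": 0, "y": 0.2, "z": 0, "wx": 0, "wy": 0, "wz": 0, "hand": -1}]}}

```text
time: 5.3
tool_pos: [0.6488, -0.1921, 0.2606]
tool_rot: [-0.003, 0.001, 1.0, 0.001]
contact_force: [1.2, 0.6, -6.3]
gripper_width: 0.441
grasp_force: 61.4
```

>>> {"op": "send_rows", "data": {"rows": [{"x": 0, "y": 0.23, "z": 0, "wx": 0, "wy": 0, "wz": 0, "hand": -1}, {"x": 0, "y": 0.23, "z": 0, "wx": 0, "wy": 0, "wz": 0, "hand": -1}, {"x": 0, "y": 0.23, "z": 0, "wx": 0, "wy": 0, "wz": 0, "hand": -1}, {"x": 0, "y": 0.23, "z": 0, "wx": 0, "wy": 0, "wz": 0.03, "hand": -1}, {"x": 0, "y": 0.23, "z": 0, "wx": 0, "wy": 0, "wz": 0.03, "hand": -1}, {"x": 0, "y": 0.23, "z": 0, "wx": 0, "wy": 0, "wz": 0, "hand": -1}, {"x": 0, "y": 0.23, "z": 0, "wx": 0, "wy": 0, "wz": 0, "hand": -1}, {"x": 0, "y": 0.2, "z": 0, "wx": 0, "wy": 0, "wz": 0, "hand": -1}, {"x": 0, "y": 0.15, "z": 0, "wx": 0, "wy": 0, "wz": 0, "hand": -1}, {"x": 0, "y": 0.08, "z": 0, "wx": 0, "wy": 0, "wz": 0, "hand": -1}]}}

```text
time: 6.13
tool_pos: [0.655, 0.1171, 0.2605]
tool_rot: [-0.003, 0.021, 1.0, 0.0]
contact_force: [-0.7, -0.7, -5.2]
gripper_width: 0.437
grasp_force: 61.5
```

```bash
python3 - <<'E'
from h import *
f=grab_frame('wrist');cv2.imwrite('pics/w4.png',f);t=grab_frame('top');cv2.imwrite('pics/t4.png',t)
s=manip.state();print(s['time'],s['tool_pos'],s['tool_rot'],s['joint_pos'].round(3),s['contact_force'],s['ft_torque'])
E
```

```text
6.2333 [0.65559189 0.11586819 0.26116991] [-2.50447511e-03  2.14055847e-02  9.99767736e-01 -5.37661174e-05] [ 0.063  0.135  1.476  0.     1.536 -1.465] [ 0.02011117 -0.08655491 -5.76390216] [-0.03582665 -0.063529   -0.00632894]
```

View pics/w4.png

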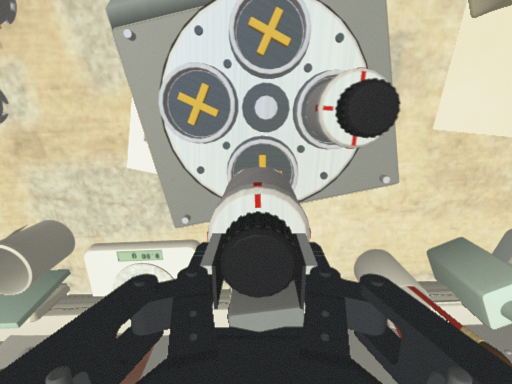

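The wrist view shows the jar held upright over well A, with its front mark at (257,200) and jar_d at (365,107), well clear. I'll correct by about 9 mm and 5 mm and lower it.

>>> {"op": "send_rows", "data": {"rows": [{"x": 0.032, "y": 0.0175, "z": 0, "wx": 0, "wy": 0, "wz": 0, "hand": -1}, {"x": 0.032, "y": 0.0175, "z": 0, "wx": 0, "wy": 0, "wz": 0, "hand": -1}, {"x": 0, "y": 0, "z": 0.05, "wx": 0, "wy": 0, "wz": 0, "hand": -1}, {"x": 0, "y": 0, "z": 0.1, "wx": 0, "wy": 0, "wz": 0, "hand": -1}, {"x": 0, "y": 0, "z": 0.1, "wx": 0, "wy": 0, "wz": 0, "hand": -1}, {"x": 0, "y": 0, "z": 0.08, "wx": 0, "wy": 0, "wz": 0, "hand": -1}, {"x": 0, "y": 0, "z": 0.05, "wx": 0, "wy": 0, "wz": 0, "hand": -1}, {"x": 0, "y": 0, "z": 0.02, "wx": 0, "wy": 0, "wz": 0, "hand": -1}, {"x": 0, "y": 0, "z": 0, "wx": 0, "wy": 0, "wz": 0, "hand": -1}, {"x": 0, "y": 0, "z": 0, "wx": 0, "wy": 0, "wz": 0, "hand": -1}]}}

```text
time: 7.07
tool_pos: [0.6481, 0.1193, 0.2043]
tool_rot: [0.0, 0.023, 1.0, 0.0]
contact_force: [0.0, 0.9, -5.3]
gripper_width: 0.435
grasp_force: 61.6
```

```bash
python3 - <<'E'
from h import *
f=grab_frame('wrist');cv2.imwrite('pics/w5.png',f);s=grab_frame('scene');cv2.imwrite('pics/s5.png',cv2.resize(s[110:240,170:330],None,fx=4,fy=4))
s=manip.state();print(s['time'],s['tool_pos'],s['tool_rot'],s['contact_force'],s['ft_torque'])
E
```

```text
7.1667 [0.64860071 0.11936845 0.20549654] [1.05306620e-03 2.29398548e-02 9.99736288e-01 9.22689721e-05] [ 0.134569    0.05904354 -5.1420549 ] [-0.04996716 -0.00525219  0.00703997]
```

View pics/s5.png

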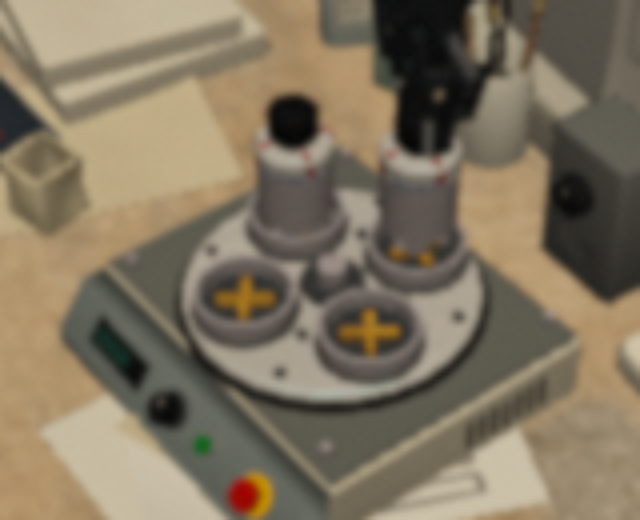

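The jar hangs just above the rim of well A, nearly centred. I'll lower it slowly.

>>> {"op": "send_rows", "data": {"rows": [{"x": 0.016, "y": 0.013, "z": 0, "wx": 0, "wy": 0, "wz": 0, "hand": -1}, {"x": 0, "y": 0, "z": 0.02, "wx": 0, "wy": 0, "wz": 0, "hand": -1}, {"x": 0, "y": 0, "z": 0.02, "wx": 0, "wy": 0, "wz": 0, "hand": -1}, {"x": 0, "y": 0, "z": 0.02, "wx": 0, "wy": 0, "wz": 0, "hand": -1}, {"x": 0, "y": 0, "z": 0.02, "wx": 0, "wy": 0, "wz": 0, "hand": -1}, {"x": 0, "y": 0, "z": 0.02, "wx": 0, "wy": 0, "wz": 0, "hand": -1}, {"x": 0, "y": 0, "z": 0.013, "wx": 0, "wy": 0, "wz": 0, "hand": -1}, {"x": 0, "y": 0, "z": 0.013, "wx": 0, "wy": 0, "wz": 0, "hand": -1}, {"x": 0, "y": 0, "z": 0.013, "wx": 0, "wy": 0, "wz": 0, "hand": -1}, {"x": 0, "y": 0, "z": 0, "wx": 0, "wy": 0, "wz": 0, "hand": -1}]}}

```text
time: 8.0
tool_pos: [0.6457, 0.1213, 0.183]
tool_rot: [0.0, 0.023, 1.0, -0.0]
contact_force: [1.8, 1.4, -6.5]
gripper_width: 0.432
grasp_force: 61.6
```

```bash
cat > st.py <<'E'
from h import *
s=manip.state();print(s['time'],s['tool_pos'].round(4),s['tool_rot'].round(4),s['contact_force'].round(2),s['ft_torque'].round(3),s['gripper_width'])
E
python3 st.py
```

```text
8.0 [0.6457 0.1213 0.183 ] [ 2.000e-04  2.300e-02  9.997e-01 -0.000e+00] [ 1.82  1.38 -6.51] [ 0.033 -0.433 -0.014] 0.4320513728434063
```

It has sunk past the cross height with no vertical contact. I'll go on to the floor.

>>> {"op": "send_rows", "data": {"rows": [{"x": 0, "y": 0, "z": 0.01, "wx": 0, "wy": 0, "wz": 0, "hand": -1}, {"x": 0, "y": 0, "z": 0.01, "wx": 0, "wy": 0, "wz": 0, "hand": -1}, {"x": 0, "y": 0, "z": 0.01, "wx": 0, "wy": 0, "wz": 0, "hand": -1}, {"x": 0, "y": 0, "z": 0, "wx": 0, "wy": 0, "wz": 0, "hand": -1}, {"x": 0, "y": 0, "z": 0, "wx": 0, "wy": 0, "wz": 0, "hand": -1}, {"x": 0, "y": 0, "z": 0, "wx": 0, "wy": 0, "wz": 0, "hand": -1}, {"x": 0, "y": 0, "z": 0, "wx": 0, "wy": 0, "wz": 0, "hand": -1}, {"x": 0, "y": 0, "z": 0, "wx": 0, "wy": 0, "wz": 0, "hand": -1}, {"x": 0, "y": 0, "z": 0, "wx": 0, "wy": 0, "wz": 0, "hand": -1}, {"x": 0, "y": 0, "z": 0, "wx": 0, "wy": 0, "wz": 0, "hand": -1}]}}

```text
time: 8.83
tool_pos: [0.6464, 0.1214, 0.1809]
tool_rot: [0.001, 0.023, 1.0, 0.0]
contact_force: [-0.6, -0.1, 5.5]
gripper_width: 0.436
grasp_force: 62.7
```

```bash
python3 st.py
```

```text
8.8333 [0.6464 0.1214 0.1809] [1.300e-03 2.290e-02 9.997e-01 1.000e-04] [-0.64 -0.06  5.52] [-0.174  0.163  0.028] 0.4363594329355024
```

The jar is home: the floor was felt at TCP z .181, as predicted. I'll release, rise, and go to jar 2.

>>> {"op": "send_rows", "data": {"rows": [{"x": 0, "y": 0, "z": 0, "wx": 0, "wy": 0, "wz": 0, "hand": 0.8}, {"x": 0, "y": 0, "z": 0, "wx": 0, "wy": 0, "wz": 0, "hand": 0.8}, {"x": 0, "y": 0, "z": 0, "wx": 0, "wy": 0, "wz": 0, "hand": 0.8}, {"x": 0, "y": 0, "z": 0, "wx": 0, "wy": 0, "wz": 0, "hand": 0.8}, {"x": 0, "y": 0, "z": -0.07, "wx": 0, "wy": 0, "wz": 0, "hand": 0.8}, {"x": 0, "y": 0, "z": -0.15, "wx": 0, "wy": 0, "wz": 0, "hand": 0.8}, {"x": 0, "y": 0, "z": -0.2, "wx": 0, "wy": 0, "wz": 0, "hand": 0.8}, {"x": 0, "y": 0, "z": -0.25, "wx": 0, "wy": 0, "wz": 0, "hand": 0.8}, {"x": 0, "y": 0, "z": -0.2, "wx": 0, "wy": 0, "wz": 0, "hand": 0.8}, {"x": 0, "y": 0, "z": 0, "wx": 0, "wy": 0, "wz": 0, "hand": 0.8}]}}

```text
time: 9.67
tool_pos: [0.6484, 0.1216, 0.32]
tool_rot: [0.007, 0.023, 1.0, 0.001]
contact_force: [0.7, -0.2, 1.2]
gripper_width: 0.902
grasp_force: 0.0
```

>>> {"op": "send_rows", "data": {"rows": [{"x": 0.043, "y": -0.212, "z": 0, "wx": 0, "wy": 0, "wz": 0, "hand": 1}, {"x": 0.043, "y": -0.212, "z": 0, "wx": 0, "wy": 0, "wz": 0, "hand": 1}, {"x": 0.043, "y": -0.212, "z": 0, "wx": 0, "wy": 0, "wz": 0, "hand": 1}, {"x": 0.043, "y": -0.212, "z": 0, "wx": 0, "wy": 0, "wz": 0, "hand": 1}, {"x": 0.043, "y": -0.212, "z": 0, "wx": 0, "wy": 0, "wz": 0, "hand": 1}, {"x": 0.043, "y": -0.212, "z": 0, "wx": 0, "wy": 0, "wz": 0, "hand": 1}, {"x": 0.043, "y": -0.212, "z": 0, "wx": 0, "wy": 0, "wz": 0, "hand": 1}, {"x": 0.043, "y": -0.212, "z": 0, "wx": 0, "wy": 0, "wz": 0, "hand": 1}, {"x": 0.043, "y": -0.212, "z": 0, "wx": 0, "wy": 0, "wz": 0, "hand": 1}, {"x": 0.043, "y": -0.212, "z": 0, "wx": 0, "wy": 0, "wz": 0, "hand": 1}]}}

```text
time: 10.5
tool_pos: [0.5659, -0.1948, 0.3101]
tool_rot: [0.0, 0.023, 1.0, -0.0]
contact_force: [0.4, -0.5, 0.9]
gripper_width: 1.003
grasp_force: 0.0
```

>>> {"op": "send_rows", "data": {"rows": [{"x": 0.043, "y": -0.212, "z": 0, "wx": 0, "wy": 0, "wz": 0, "hand": 1}, {"x": 0.043, "y": -0.212, "z": 0, "wx": 0, "wy": 0, "wz": 0, "hand": 1}, {"x": 0, "y": 0, "z": 0.15, "wx": 0, "wy": 0, "wz": 0, "hand": 1}, {"x": 0, "y": 0, "z": 0.2, "wx": 0, "wy": 0, "wz": 0, "hand": 1}, {"x": 0, "y": 0, "z": 0.2, "wx": 0, "wy": 0, "wz": 0, "hand": 1}, {"x": 0, "y": 0, "z": 0.2, "wx": 0, "wy": 0, "wz": 0, "hand": 1}, {"x": 0, "y": 0, "z": 0.15, "wx": 0, "wy": 0, "wz": 0, "hand": 1}, {"x": 0, "y": 0, "z": 0, "wx": 0, "wy": 0, "wz": 0, "hand": 1}, {"x": 0, "y": 0, "z": 0, "wx": 0, "wy": 0, "wz": 0, "hand": 1}, {"x": 0, "y": 0, "z": 0, "wx": 0, "wy": 0, "wz": 0, "hand": 1}]}}

```text
time: 11.33
tool_pos: [0.5517, -0.2568, 0.1766]
tool_rot: [0.001, 0.023, 1.0, -0.001]
contact_force: [0.5, -1.1, 0.7]
gripper_width: 0.999
grasp_force: 0.0
```

```bash
python3 - <<'E'
import st
from h import *
f=grab_frame('wrist');cv2.imwrite('pics/w6.png',f);t=grab_frame('top');cv2.imwrite('pics/t6.png',t)
ct=calibration('top')
# loaded jar in A: knob in top; compare with jar_d
for q in [(240,165),(218,182)]:
    p,n=blob(t.max(2)<45,q,12);print(p,n,plane(ct,p,.205) if n else '')
E
```

```text
11.3333 [ 0.5517 -0.2568  0.1766] [ 1.300e-03  2.300e-02  9.997e-01 -8.000e-04] [ 0.53 -1.06  0.72] [-0.026 -0.017 -0.023] 0.9987797233828951
[242.55172414 164.47126437] 87 [0.64437011 0.12062515 0.205     ]
[218.28735632 182.73563218] 87 [0.58254012 0.19650332 0.205     ]
```

>>> {"op": "send_rows", "data": {"rows": [{"x": 0, "y": 0, "z": 0.15, "wx": 0, "wy": 0, "wz": 0, "hand": 1}, {"x": 0, "y": 0, "z": 0.2, "wx": 0, "wy": 0, "wz": 0, "hand": 1}, {"x": 0, "y": 0, "z": 0.15, "wx": 0, "wy": 0, "wz": 0, "hand": 1}, {"x": 0, "y": 0, "z": 0.1, "wx": 0, "wy": 0, "wz": 0, "hand": 1}, {"x": 0, "y": 0, "z": 0, "wx": 0, "wy": 0, "wz": 0, "hand": 1}, {"x": 0, "y": 0, "z": 0, "wx": 0, "wy": 0, "wz": 0, "hand": -1}, {"x": 0, "y": 0, "z": 0, "wx": 0, "wy": 0, "wz": 0, "hand": -1}, {"x": 0, "y": 0, "z": 0, "wx": 0, "wy": 0, "wz": 0, "hand": -1}, {"x": 0, "y": 0, "z": 0, "wx": 0, "wy": 0, "wz": 0, "hand": -1}, {"x": 0, "y": 0, "z": 0, "wx": 0, "wy": 0, "wz": 0, "hand": -1}]}}

```text
time: 12.27
tool_pos: [0.5521, -0.2568, 0.087]
tool_rot: [0.002, 0.023, 1.0, -0.001]
contact_force: [-0.8, 1.7, 5.2]
gripper_width: 0.44
grasp_force: 59.9
```

>>> {"op": "send_rows", "data": {"rows": [{"x": 0, "y": 0, "z": 0, "wx": 0, "wy": 0, "wz": 0, "hand": -1}, {"x": 0, "y": 0, "z": 0, "wx": 0, "wy": 0, "wz": 0, "hand": -1}, {"x": 0, "y": 0, "z": 0, "wx": 0, "wy": 0, "wz": 0, "hand": -1}, {"x": 0, "y": 0, "z": 0, "wx": 0, "wy": 0, "wz": 0, "hand": -1}, {"x": 0, "y": 0, "z": 0, "wx": 0, "wy": 0, "wz": 0, "hand": -1}, {"x": 0, "y": 0, "z": 0, "wx": 0, "wy": 0, "wz": 0, "hand": -1}, {"x": 0, "y": 0, "z": 0, "wx": 0, "wy": 0, "wz": 0, "hand": -1}, {"x": 0, "y": 0, "z": 0, "wx": 0, "wy": 0, "wz": 0, "hand": -1}, {"x": 0, "y": 0, "z": 0, "wx": 0, "wy": 0, "wz": 0, "hand": -1}, {"x": 0, "y": 0, "z": 0, "wx": 0, "wy": 0, "wz": 0, "hand": -1}]}}

```text
time: 13.1
tool_pos: [0.5521, -0.2568, 0.087]
tool_rot: [0.002, 0.023, 1.0, -0.001]
contact_force: [-0.3, 1.8, 5.7]
gripper_width: 0.434
grasp_force: 59.9
```

>>> {"op": "send_rows", "data": {"rows": [{"x": 0, "y": 0, "z": -0.1, "wx": 0, "wy": 0, "wz": 0, "hand": -1}, {"x": 0, "y": 0, "z": -0.2, "wx": 0, "wy": 0, "wz": 0, "hand": -1}, {"x": 0, "y": 0, "z": -0.25, "wx": 0, "wy": 0, "wz": 0, "hand": -1}, {"x": 0, "y": 0, "z": -0.25, "wx": 0, "wy": 0, "wz": 0, "hand": -1}, {"x": 0, "y": 0, "z": -0.2, "wx": 0, "wy": 0, "wz": 0, "hand": -1}, {"x": 0, "y": 0, "z": -0.15, "wx": 0, "wy": 0, "wz": 0, "hand": -1}, {"x": 0, "y": 0.1, "z": 0, "wx": 0, "wy": 0, "wz": 0, "hand": -1}, {"x": 0, "y": 0.15, "z": 0, "wx": 0, "wy": 0, "wz": 0, "hand": -1}, {"x": 0, "y": 0.2, "z": 0, "wx": 0, "wy": 0, "wz": 0, "hand": -1}, {"x": 0, "y": 0.23, "z": 0, "wx": 0, "wy": 0, "wz": 0, "hand": -1}]}}

```text
time: 13.93
tool_pos: [0.5542, -0.1532, 0.2545]
tool_rot: [-0.002, 0.024, 1.0, 0.001]
contact_force: [1.8, 0.7, -4.9]
gripper_width: 0.436
grasp_force: 61.0
```

>>> {"op": "send_rows", "data": {"rows": [{"x": 0.0535, "y": 0.23, "z": 0, "wx": 0, "wy": 0, "wz": 0, "hand": -1}, {"x": 0.0535, "y": 0.23, "z": 0, "wx": 0, "wy": 0, "wz": 0, "hand": -1}, {"x": 0.0535, "y": 0.23, "z": 0, "wx": 0, "wy": 0, "wz": 0, "hand": -1}, {"x": 0.0535, "y": 0.23, "z": 0, "wx": 0, "wy": 0, "wz": 0, "hand": -1}, {"x": 0.0535, "y": 0.23, "z": 0, "wx": 0, "wy": 0, "wz": 0, "hand": -1}, {"x": 0.0535, "y": 0.23, "z": 0, "wx": 0, "wy": 0, "wz": 0, "hand": -1}, {"x": 0.0535, "y": 0.23, "z": 0, "wx": 0, "wy": 0, "wz": 0, "hand": -1}, {"x": 0.0535, "y": 0.18, "z": 0, "wx": 0, "wy": 0, "wz": 0, "hand": -1}, {"x": 0, "y": 0.08, "z": 0, "wx": 0, "wy": 0, "wz": 0, "hand": -1}, {"x": 0, "y": 0.039, "z": 0, "wx": 0, "wy": 0, "wz": 0, "hand": -1}]}}

```text
time: 14.77
tool_pos: [0.5029, 0.1367, 0.2549]
tool_rot: [-0.001, 0.021, 1.0, -0.0]
contact_force: [0.2, 0.0, -4.1]
gripper_width: 0.437
grasp_force: 61.2
```

>>> {"op": "send_rows", "data": {"rows": [{"x": 0, "y": 0, "z": 0, "wx": 0, "wy": 0, "wz": 0.08, "hand": -1}, {"x": 0, "y": 0, "z": 0, "wx": 0, "wy": 0, "wz": 0.08, "hand": -1}, {"x": 0, "y": 0, "z": 0, "wx": 0, "wy": 0, "wz": 0.08, "hand": -1}, {"x": 0, "y": 0, "z": 0.05, "wx": 0, "wy": 0, "wz": 0, "hand": -1}, {"x": 0, "y": 0, "z": 0.1, "wx": 0, "wy": 0, "wz": 0, "hand": -1}, {"x": 0, "y": 0, "z": 0.1, "wx": 0, "wy": 0, "wz": 0, "hand": -1}, {"x": 0, "y": 0, "z": 0.08, "wx": 0, "wy": 0, "wz": 0, "hand": -1}, {"x": 0, "y": 0, "z": 0.03, "wx": 0, "wy": 0, "wz": 0, "hand": -1}, {"x": 0, "y": 0, "z": 0, "wx": 0, "wy": 0, "wz": 0, "hand": -1}, {"x": 0, "y": 0, "z": 0, "wx": 0, "wy": 0, "wz": 0, "hand": -1}]}}

```text
time: 15.6
tool_pos: [0.5044, 0.1344, 0.2026]
tool_rot: [-0.0, 0.117, 0.993, -0.0]
contact_force: [-0.0, 0.6, -4.4]
gripper_width: 0.44
grasp_force: 61.2
```

```bash
python3 st.py; python3 st.py
```

```text
15.6 [0.5044 0.1344 0.2026] [-3.000e-04  1.169e-01  9.931e-01 -1.000e-04] [-0.02  0.6  -4.36] [-0.037 -0.04  -0.005] 0.43991231206100834
15.6 [0.5044 0.1344 0.2026] [-3.000e-04  1.169e-01  9.931e-01 -1.000e-04] [-0.02  0.6  -4.36] [-0.037 -0.04  -0.005] 0.43991231206100834
```

>>> {"op": "send_rows", "data": {"rows": [{"x": -0.009, "y": 0, "z": 0.02, "wx": 0, "wy": 0, "wz": 0, "hand": -1}, {"x": 0, "y": 0, "z": 0.02, "wx": 0, "wy": 0, "wz": 0, "hand": -1}, {"x": 0, "y": 0, "z": 0.02, "wx": 0, "wy": 0, "wz": 0, "hand": -1}, {"x": 0, "y": 0, "z": 0.02, "wx": 0, "wy": 0, "wz": 0, "hand": -1}, {"x": 0, "y": 0, "z": 0.013, "wx": 0, "wy": 0, "wz": 0, "hand": -1}, {"x": 0, "y": 0, "z": 0.013, "wx": 0, "wy": 0, "wz": 0, "hand": -1}, {"x": 0, "y": 0, "z": 0.013, "wx": 0, "wy": 0, "wz": 0, "hand": -1}, {"x": 0, "y": 0, "z": 0, "wx": 0, "wy": 0, "wz": 0, "hand": -1}, {"x": 0, "y": 0, "z": 0, "wx": 0, "wy": 0, "wz": 0, "hand": -1}, {"x": 0, "y": 0, "z": 0, "wx": 0, "wy": 0, "wz": 0, "hand": -1}]}}

```text
time: 16.43
tool_pos: [0.5058, 0.1343, 0.1852]
tool_rot: [0.0, 0.117, 0.993, 0.0]
contact_force: [0.3, -0.5, -3.7]
gripper_width: 0.438
grasp_force: 61.2
```

```bash
python3 st.py
```

```text
16.4333 [0.5058 0.1343 0.1852] [1.000e-04 1.169e-01 9.931e-01 0.000e+00] [ 0.26 -0.48 -3.7 ] [-0.037  0.033  0.028] 0.43828794946085486
```

>>> {"op": "send_rows", "data": {"rows": [{"x": 0, "y": 0, "z": 0.01, "wx": 0, "wy": 0, "wz": 0, "hand": -1}, {"x": 0, "y": 0, "z": 0.01, "wx": 0, "wy": 0, "wz": 0, "hand": -1}, {"x": 0, "y": 0, "z": 0.01, "wx": 0, "wy": 0, "wz": 0, "hand": -1}, {"x": 0, "y": 0, "z": 0.007, "wx": 0, "wy": 0, "wz": 0, "hand": -1}, {"x": 0, "y": 0, "z": 0, "wx": 0, "wy": 0, "wz": 0, "hand": -1}, {"x": 0, "y": 0, "z": 0, "wx": 0, "wy": 0, "wz": 0, "hand": -1}, {"x": 0, "y": 0, "z": 0, "wx": 0, "wy": 0, "wz": 0, "hand": -1}, {"x": 0, "y": 0, "z": 0, "wx": 0, "wy": 0, "wz": 0, "hand": -1}, {"x": 0, "y": 0, "z": 0, "wx": 0, "wy": 0, "wz": 0, "hand": -1}, {"x": 0, "y": 0, "z": 0, "wx": 0, "wy": 0, "wz": 0, "hand": -1}]}}

```text
time: 17.27
tool_pos: [0.5062, 0.1344, 0.1805]
tool_rot: [0.001, 0.117, 0.993, 0.0]
contact_force: [-1.7, -0.2, 5.4]
gripper_width: 0.439
grasp_force: 62.0
```

```bash
python3 st.py
```

```text
17.2667 [0.5062 0.1344 0.1805] [7.000e-04 1.170e-01 9.931e-01 1.000e-04] [-1.72 -0.19  5.38] [-0.17   0.442 -0.032] 0.4391047459279884
```

Jar 2 is home in C. I'll release it and go to jar 3.

>>> {"op": "send_rows", "data": {"rows": [{"x": 0, "y": 0, "z": 0, "wx": 0, "wy": 0, "wz": 0, "hand": 0.8}, {"x": 0, "y": 0, "z": 0, "wx": 0, "wy": 0, "wz": 0, "hand": 0.8}, {"x": 0, "y": 0, "z": 0, "wx": 0, "wy": 0, "wz": 0, "hand": 0.8}, {"x": 0, "y": 0, "z": 0, "wx": 0, "wy": 0, "wz": 0, "hand": 0.8}, {"x": 0, "y": 0, "z": -0.07, "wx": 0, "wy": 0, "wz": 0, "hand": 0.8}, {"x": 0, "y": 0, "z": -0.15, "wx": 0, "wy": 0, "wz": 0, "hand": 0.8}, {"x": 0, "y": 0, "z": -0.2, "wx": 0, "wy": 0, "wz": 0, "hand": 0.8}, {"x": 0, "y": 0, "z": -0.25, "wx": 0, "wy": 0, "wz": 0, "hand": 0.8}, {"x": 0, "y": 0, "z": -0.2, "wx": 0, "wy": 0, "wz": 0, "hand": 0.8}, {"x": 0, "y": 0, "z": 0, "wx": 0, "wy": 0, "wz": 0, "hand": 0.8}]}}

```text
time: 18.1
tool_pos: [0.5086, 0.1347, 0.3195]
tool_rot: [0.007, 0.117, 0.993, 0.002]
contact_force: [0.7, -0.1, 1.1]
gripper_width: 0.903
grasp_force: 0.0
```

>>> {"op": "send_rows", "data": {"rows": [{"x": -0.005, "y": -0.2136, "z": 0, "wx": 0, "wy": 0, "wz": 0, "hand": 1}, {"x": -0.005, "y": -0.2136, "z": 0, "wx": 0, "wy": 0, "wz": 0, "hand": 1}, {"x": -0.005, "y": -0.2136, "z": 0, "wx": 0, "wy": 0, "wz": 0, "hand": 1}, {"x": -0.005, "y": -0.2136, "z": 0, "wx": 0, "wy": 0, "wz": 0, "hand": 1}, {"x": -0.005, "y": -0.2136, "z": 0, "wx": 0, "wy": 0, "wz": 0, "hand": 1}, {"x": -0.005, "y": -0.2136, "z": 0, "wx": 0, "wy": 0, "wz": 0, "hand": 1}, {"x": -0.005, "y": -0.2136, "z": 0, "wx": 0, "wy": 0, "wz": 0, "hand": 1}, {"x": -0.005, "y": -0.2136, "z": 0, "wx": 0, "wy": 0, "wz": 0, "hand": 1}, {"x": -0.005, "y": -0.2136, "z": 0, "wx": 0, "wy": 0, "wz": 0, "hand": 1}, {"x": -0.005, "y": -0.2136, "z": 0, "wx": 0, "wy": 0, "wz": 0, "hand": 1}]}}

```text
time: 18.93
tool_pos: [0.438, -0.1806, 0.3107]
tool_rot: [0.001, 0.117, 0.993, -0.0]
contact_force: [-0.2, -0.5, 0.0]
gripper_width: 0.998
grasp_force: 0.0
```

>>> {"op": "send_rows", "data": {"rows": [{"x": -0.005, "y": -0.2136, "z": 0, "wx": 0, "wy": 0, "wz": 0, "hand": 1}, {"x": 0, "y": 0, "z": 0.1, "wx": 0, "wy": 0, "wz": 0, "hand": 1}, {"x": 0, "y": 0, "z": 0.2, "wx": 0, "wy": 0, "wz": 0, "hand": 1}, {"x": 0, "y": 0, "z": 0.2, "wx": 0, "wy": 0, "wz": 0, "hand": 1}, {"x": 0, "y": 0, "z": 0.2, "wx": 0, "wy": 0, "wz": 0, "hand": 1}, {"x": 0, "y": 0, "z": 0.15, "wx": 0, "wy": 0, "wz": 0, "hand": 1}, {"x": 0, "y": 0, "z": 0.05, "wx": 0, "wy": 0, "wz": 0, "hand": 1}, {"x": 0, "y": 0, "z": 0, "wx": 0, "wy": 0, "wz": 0, "hand": 1}, {"x": 0, "y": 0, "z": 0, "wx": 0, "wy": 0, "wz": 0, "hand": 1}, {"x": 0, "y": 0, "z": 0, "wx": 0, "wy": 0, "wz": 0, "hand": 1}]}}

```text
time: 19.77
tool_pos: [0.433, -0.2112, 0.1774]
tool_rot: [0.002, 0.117, 0.993, -0.001]
contact_force: [0.8, 0.5, 0.5]
gripper_width: 0.997
grasp_force: 0.0
```

```bash
python3 - <<'E'
import st
from h import *
t=grab_frame('top');cv2.imwrite('pics/t7.png',t)
ct=calibration('top')
for q in [(240,165),(218,182),(237,205)]:
    p,n=blob(t.max(2)<45,q,12);print(p,n,plane(ct,p,.205) if n else '')
E
```

```text
19.7667 [ 0.433  -0.2112  0.1774] [ 1.700e-03  1.169e-01  9.931e-01 -9.000e-04] [0.8  0.52 0.53] [ 0.009  0.046 -0.01 ] 0.9968168640400754
[242.55681818 164.40909091] 88 [0.6445742  0.12061528 0.205     ]
[218.29213483 182.64044944] 89 [0.58284904 0.19649998 0.205     ]
[236.62790698 206.8372093 ] 86 [0.50668714 0.1350813  0.205     ]
```

>>> {"op": "send_rows", "data": {"rows": [{"x": 0, "y": 0, "z": 0.15, "wx": 0, "wy": 0, "wz": 0, "hand": 1}, {"x": 0, "y": 0, "z": 0.2, "wx": 0, "wy": 0, "wz": 0, "hand": 1}, {"x": 0, "y": 0, "z": 0.15, "wx": 0, "wy": 0, "wz": 0, "hand": 1}, {"x": 0, "y": 0, "z": 0.1, "wx": 0, "wy": 0, "wz": 0, "hand": 1}, {"x": 0, "y": 0, "z": 0, "wx": 0, "wy": 0, "wz": 0, "hand": 1}, {"x": 0, "y": 0, "z": 0, "wx": 0, "wy": 0, "wz": 0, "hand": -1}, {"x": 0, "y": 0, "z": 0, "wx": 0, "wy": 0, "wz": 0, "hand": -1}, {"x": 0, "y": 0, "z": 0, "wx": 0, "wy": 0, "wz": 0, "hand": -1}, {"x": 0, "y": 0, "z": 0, "wx": 0, "wy": 0, "wz": 0, "hand": -1}, {"x": 0, "y": 0, "z": 0, "wx": 0, "wy": 0, "wz": 0, "hand": -1}]}}

```text
time: 20.65
tool_pos: [0.4333, -0.211, 0.0872]
tool_rot: [0.002, 0.117, 0.993, -0.001]
contact_force: [0.4, 1.8, 5.8]
gripper_width: 0.434
grasp_force: 59.9
```

>>> {"op": "send_rows", "data": {"rows": [{"x": 0, "y": 0, "z": 0, "wx": 0, "wy": 0, "wz": 0, "hand": -1}, {"x": 0, "y": 0, "z": 0, "wx": 0, "wy": 0, "wz": 0, "hand": -1}, {"x": 0, "y": 0, "z": 0, "wx": 0, "wy": 0, "wz": 0, "hand": -1}, {"x": 0, "y": 0, "z": 0, "wx": 0, "wy": 0, "wz": 0, "hand": -1}, {"x": 0, "y": 0, "z": -0.1, "wx": 0, "wy": 0, "wz": 0, "hand": -1}, {"x": 0, "y": 0, "z": -0.2, "wx": 0, "wy": 0, "wz": 0, "hand": -1}, {"x": 0, "y": 0, "z": -0.25, "wx": 0, "wy": 0, "wz": 0, "hand": -1}, {"x": 0, "y": 0, "z": -0.25, "wx": 0, "wy": 0, "wz": 0, "hand": -1}, {"x": 0, "y": 0, "z": -0.2, "wx": 0, "wy": 0, "wz": 0, "hand": -1}, {"x": 0, "y": 0, "z": -0.15, "wx": 0, "wy": 0, "wz": 0, "hand": -1}]}}

```text
time: 21.48
tool_pos: [0.4322, -0.2107, 0.2605]
tool_rot: [0.001, 0.117, 0.993, -0.001]
contact_force: [1.2, -0.5, -3.7]
gripper_width: 0.434
grasp_force: 61.1
```

>>> {"op": "send_rows", "data": {"rows": [{"x": -0.0532, "y": 0.15, "z": 0, "wx": 0, "wy": 0, "wz": 0, "hand": -1}, {"x": -0.0532, "y": 0.21, "z": 0, "wx": 0, "wy": 0, "wz": 0, "hand": -1}, {"x": -0.0532, "y": 0.23, "z": 0, "wx": 0, "wy": 0, "wz": 0, "hand": -1}, {"x": -0.0532, "y": 0.23, "z": 0, "wx": 0, "wy": 0, "wz": 0, "hand": -1}, {"x": -0.0532, "y": 0.23, "z": 0, "wx": 0, "wy": 0, "wz": 0, "hand": -1}, {"x": -0.0532, "y": 0.23, "z": 0, "wx": 0, "wy": 0, "wz": 0, "hand": -1}, {"x": -0.0532, "y": 0.23, "z": 0, "wx": 0, "wy": 0, "wz": 0, "hand": -1}, {"x": -0.0532, "y": 0.21, "z": 0, "wx": 0, "wy": 0, "wz": 0, "hand": -1}, {"x": -0.0532, "y": 0.15, "z": 0, "wx": 0, "wy": 0, "wz": 0, "hand": -1}, {"x": 0, "y": 0.082, "z": 0, "wx": 0, "wy": 0, "wz": 0, "hand": -1}]}}

```text
time: 22.32
tool_pos: [0.5703, 0.0601, 0.2563]
tool_rot: [-0.001, 0.116, 0.993, 0.0]
contact_force: [-0.6, 0.2, -3.5]
gripper_width: 0.436
grasp_force: 61.3
```

>>> {"op": "send_rows", "data": {"rows": [{"x": 0, "y": 0, "z": 0, "wx": 0, "wy": 0, "wz": 0.13, "hand": -1}, {"x": 0, "y": 0, "z": 0, "wx": 0, "wy": 0, "wz": 0.13, "hand": -1}, {"x": 0, "y": 0, "z": 0, "wx": 0, "wy": 0, "wz": 0.13, "hand": -1}, {"x": 0, "y": 0, "z": 0, "wx": 0, "wy": 0, "wz": 0.13, "hand": -1}, {"x": 0, "y": 0, "z": 0, "wx": 0, "wy": 0, "wz": 0.13, "hand": -1}, {"x": 0, "y": 0, "z": 0, "wx": 0, "wy": 0, "wz": 0.13, "hand": -1}, {"x": 0, "y": 0, "z": 0, "wx": 0, "wy": 0, "wz": 0.13, "hand": -1}, {"x": 0, "y": 0, "z": 0, "wx": 0, "wy": 0, "wz": 0.097, "hand": -1}, {"x": 0, "y": 0, "z": 0, "wx": 0, "wy": 0, "wz": 0, "hand": -1}, {"x": 0, "y": 0, "z": 0, "wx": 0, "wy": 0, "wz": 0, "hand": -1}]}}

```text
time: 23.15
tool_pos: [0.5692, 0.0573, 0.2568]
tool_rot: [-0.001, 0.49, 0.872, -0.0]
contact_force: [-0.4, -0.3, -4.2]
gripper_width: 0.437
grasp_force: 61.4
```

```bash
python3 st.py
```

```text
23.15 [0.5692 0.0573 0.2568] [-6.000e-04  4.898e-01  8.718e-01 -5.000e-04] [-0.39 -0.32 -4.2 ] [0.001 0.007 0.041] 0.4370177813126326
```

>>> {"op": "send_rows", "data": {"rows": [{"x": 0, "y": 0, "z": 0.08, "wx": 0, "wy": 0, "wz": 0, "hand": -1}, {"x": 0, "y": 0, "z": 0.1, "wx": 0, "wy": 0, "wz": 0, "hand": -1}, {"x": 0, "y": 0, "z": 0.1, "wx": 0, "wy": 0, "wz": 0, "hand": -1}, {"x": 0, "y": 0, "z": 0.06, "wx": 0, "wy": 0, "wz": 0, "hand": -1}, {"x": 0, "y": 0, "z": 0.03, "wx": 0, "wy": 0, "wz": 0, "hand": -1}, {"x": 0, "y": 0, "z": 0.02, "wx": 0, "wy": 0, "wz": 0, "hand": -1}, {"x": 0, "y": 0, "z": 0.02, "wx": 0, "wy": 0, "wz": 0, "hand": -1}, {"x": 0, "y": 0, "z": 0.02, "wx": 0, "wy": 0, "wz": 0, "hand": -1}, {"x": 0, "y": 0, "z": 0.02, "wx": 0, "wy": 0, "wz": 0, "hand": -1}, {"x": 0, "y": 0, "z": 0.013, "wx": 0, "wy": 0, "wz": 0, "hand": -1}]}}

```text
time: 23.98
tool_pos: [0.57, 0.0577, 0.1882]
tool_rot: [0.0, 0.49, 0.871, 0.0]
contact_force: [-1.3, -0.8, -4.4]
gripper_width: 0.434
grasp_force: 61.6
```

```bash
python3 st.py
```

```text
23.9833 [0.57   0.0577 0.1882] [3.000e-04 4.905e-01 8.715e-01 1.000e-04] [-1.33 -0.81 -4.42] [-0.011 -0.006 -0.02 ] 0.43361871412053793
```

>>> {"op": "send_rows", "data": {"rows": [{"x": 0, "y": 0, "z": 0.01, "wx": 0, "wy": 0, "wz": 0, "hand": -1}, {"x": 0, "y": 0, "z": 0.01, "wx": 0, "wy": 0, "wz": 0, "hand": -1}, {"x": 0, "y": 0, "z": 0.01, "wx": 0, "wy": 0, "wz": 0, "hand": -1}, {"x": 0, "y": 0, "z": 0.01, "wx": 0, "wy": 0, "wz": 0, "hand": -1}, {"x": 0, "y": 0, "z": 0.01, "wx": 0, "wy": 0, "wz": 0, "hand": -1}, {"x": 0, "y": 0, "z": 0.003, "wx": 0, "wy": 0, "wz": 0, "hand": -1}, {"x": 0, "y": 0, "z": 0, "wx": 0, "wy": 0, "wz": 0, "hand": -1}, {"x": 0, "y": 0, "z": 0, "wx": 0, "wy": 0, "wz": 0, "hand": -1}, {"x": 0, "y": 0, "z": 0, "wx": 0, "wy": 0, "wz": 0, "hand": -1}, {"x": 0, "y": 0, "z": 0, "wx": 0, "wy": 0, "wz": 0, "hand": -1}]}}

```text
time: 24.82
tool_pos: [0.57, 0.0575, 0.1808]
tool_rot: [0.0, 0.491, 0.871, -0.0]
contact_force: [-1.3, -2.6, 2.4]
gripper_width: 0.437
grasp_force: 62.0
```

```bash
python3 st.py
```

```text
24.8167 [0.57   0.0575 0.1808] [ 4.000e-04  4.905e-01  8.714e-01 -1.000e-04] [-1.27 -2.63  2.43] [-0.722  0.696 -0.008] 0.437404540733701
```

Jar 3 is home in B. I'll release, rise and back off.

>>> {"op": "send_rows", "data": {"rows": [{"x": 0, "y": 0, "z": 0.003, "wx": 0, "wy": 0, "wz": 0, "hand": -1}, {"x": 0, "y": 0, "z": 0, "wx": 0, "wy": 0, "wz": 0, "hand": 0.7}, {"x": 0, "y": 0, "z": 0, "wx": 0, "wy": 0, "wz": 0, "hand": 0.7}, {"x": 0, "y": 0, "z": 0, "wx": 0, "wy": 0, "wz": 0, "hand": 0.7}, {"x": 0, "y": 0, "z": 0, "wx": 0, "wy": 0, "wz": 0, "hand": 0.7}, {"x": 0, "y": 0, "z": -0.07, "wx": 0, "wy": 0, "wz": 0, "hand": 0.7}, {"x": 0, "y": 0, "z": -0.15, "wx": 0, "wy": 0, "wz": 0, "hand": 0.7}, {"x": 0, "y": 0, "z": -0.2, "wx": 0, "wy": 0, "wz": 0, "hand": 0.7}, {"x": 0, "y": 0, "z": -0.25, "wx": 0, "wy": 0, "wz": 0, "hand": 0.7}, {"x": 0, "y": 0, "z": -0.25, "wx": 0, "wy": 0, "wz": 0, "hand": 0.7}]}}

```text
time: 25.65
tool_pos: [0.5692, 0.0579, 0.3191]
tool_rot: [-0.001, 0.49, 0.871, -0.0]
contact_force: [0.8, -0.4, -0.4]
gripper_width: 0.85
grasp_force: 0.0
```

>>> {"op": "send_rows", "data": {"rows": [{"x": 0, "y": -0.2, "z": 0, "wx": 0, "wy": 0, "wz": 0, "hand": 0.7}, {"x": 0, "y": -0.2, "z": 0, "wx": 0, "wy": 0, "wz": 0, "hand": 0.7}, {"x": 0, "y": -0.2, "z": 0, "wx": 0, "wy": 0, "wz": 0, "hand": 0.7}, {"x": 0, "y": -0.2, "z": 0, "wx": 0, "wy": 0, "wz": 0, "hand": 0.7}, {"x": 0, "y": -0.2, "z": 0, "wx": 0, "wy": 0, "wz": 0, "hand": 0.7}, {"x": 0, "y": 0, "z": 0, "wx": 0, "wy": 0, "wz": 0, "hand": 0.7}, {"x": 0, "y": 0, "z": 0, "wx": 0, "wy": 0, "wz": 0, "hand": 0.7}, {"x": 0, "y": 0, "z": 0, "wx": 0, "wy": 0, "wz": 0, "hand": 0.7}, {"x": 0, "y": 0, "z": 0, "wx": 0, "wy": 0, "wz": 0, "hand": 0.7}, {"x": 0, "y": 0, "z": 0, "wx": 0, "wy": 0, "wz": 0, "hand": 0.7}]}}

```text
time: 26.48
tool_pos: [0.4421, -0.0197, 0.3177]
tool_rot: [-0.0, 0.49, 0.872, 0.0]
contact_force: [0.1, -0.3, 0.8]
gripper_width: 0.852
grasp_force: 0.0
```

```bash
python3 - <<'E'
import st
from h import *
t=grab_frame('top');s=grab_frame('scene')
a=cv2.resize(s[110:250,160:330],(680,560),interpolation=cv2.INTER_CUBIC);cv2.imwrite('pics/end.png',a)
ct,cs=calibration('top'),calibration('scene')
for q in [(240,165),(218,182),(237,205),(262,188)]:
    p,n=blob(t.max(2)<45,q,12);print(p,n,plane(ct,p,.205) if n else '')
for m,n in((t,'top'),(s,'scene')):
    print(n,brass(m).sum())
E
```

```text
26.4833 [ 0.4421 -0.0197  0.3177] [-2.000e-04  4.901e-01  8.717e-01  0.000e+00] [ 0.08 -0.3   0.81] [-0.027 -0.001  0.044] 0.8521942759671441
[242.55172414 164.47126437] 87 [0.64437011 0.12062515 0.205     ]
[218.32954545 182.67045455] 88 [0.58275538 0.19637628 0.205     ]
[236.66666667 206.88505747] 87 [0.50653776 0.13495268 0.205     ]
[261.16091954 187.45977011] 87 [0.57134465 0.05861801 0.205     ]
top 2
scene 361
```

View pics/end.png

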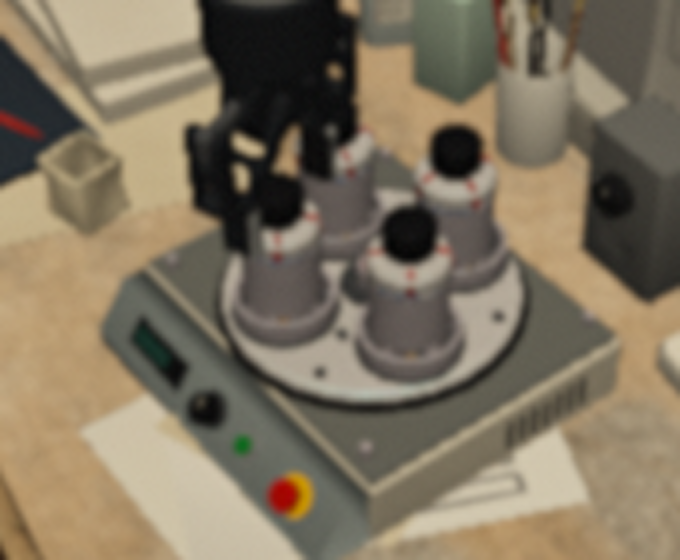

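The final view shows all four jars upright at the same height, with knobs at (280,200), (410,232), (457,150) and behind the gripper. I'll hand it in.

```bash
python3 -c "
from plant import job_done
print(job_done())"
```

```text
the job is handed in; nothing more can be done
None
```

All three jars are loaded in the three empty wells, upright, down on the floor by height and contact force, and released; I handed the job in at about 26.5 s, and no verdict came back.

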